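# Lock a drill kit with its sprung keeper slide

## Robot

A 6-joint arm with a two-finger parallel gripper is mounted at the origin on the work surface. World frame = base frame: x ahead of the robot, y to its left, z up, the work surface at z = 0. Lengths are in m, angles in rad, forces in N, time in s.
With the tool pointing down it reaches from about 0.425 to 0.925 m from the base axis. Payload 12.5 kg.
Tool frame: the origin (TCP) lies midway between the tips of the shut fingers; the grasp point (between the pads) lies 19 mm behind it (robot.grip_point_offset is the distance from the TCP to the grasp point, in m); z points along the fingers, y is the line along which they close (so a half turn about z gives the same grasp; the last joint's range is limited). The gripper opens to 85 mm and grips with 20 to 120 N. Pads are 22 mm wide; open, the fingers measure 114 mm over their backs; the gripper's body (76 mm by 85 mm) begins 54 mm behind the grasp point. The pads swing forward as they close: fully open they stand 13 mm farther back than shut.
Start: joints at [-0.106, 0.491, 1.559, -0, 1.092, -0.106], TCP at [0.625, 0, 0.231] pointing down, gripper open.
Joint ranges: [-3.1, 3.1], [-0.84, 2.19], [0.05, 2.79], [-1.13, 4.28], [0.06, 2.93], [-2.69, 2.69]. Speed limits (rad/s): [2.22, 2.22, 2.79, 3.14, 3.14, 3.14].

## Interface

Orientations are given as a unit quaternion [x, y, z, w].
In Python, from station import robot, optics, hand_in, finder gives the robot as it stands. The module is installed in compiled form; this text tells all that it offers.
- The arm moves only by the tool servo_tool, never from a script. Its arguments are lists of equal length, an entry for each row: "offset": the shift along the tool's x, y, z in cm, a list of three; "turn": the turn, a rotation vector about the tool's x, y, z in degrees, a list of three; "hand": the finger opening in cm, from 0 to 8.54. In form: {"offset": [[x, y, z], ...], "turn": [[rx, ry, rz], ...], "hand": [hand, ...]}. A call has 1 to 20 rows; each row is the pose to reach, as a shift and turn from the pose commanded when the call began, along the tool's axes at that moment; what a row does not reach only later rows make up. A row lasts 1/10 s, in which the tool goes at most 50 mm and 8.59 degrees, less where a joint would pass 70% of its speed; a pose out of reach is approached as far as the arm can. A call with a gripper value outside its range is refused whole. The fingers move at their own pace and stop on an object; "newtons" is the grip in N (left out, the last holds). Time passes only in rows, so rows that repeat a pose let the fingers close. It gives the time, the measured TCP pose, the force, the opening and the grip force at its end, in the units of the state.
- robot.get_obs(): the state, without advancing time (a new reading comes with each control period).
- optics.grab_frame(name): name is "scene" or "side" or "wrist"; returns the picture (420x560x3 uint8, red, green, blue); there is no depth.
- optics.camera_params(name): a dict with "fovy" (degrees; the focal length in pixels is half the picture's height over the tangent of half this angle, whatever the lens; pixels are square), "cx", "cy" (the principal point, pixels), "R" (3x3) and "t" (3): a world point X has camera coordinates R X + t; the wrist camera has in their place "T_tool_cam" (4x4, takes a point from camera to tool coordinates, whose origin is the TCP and whose axes are the flange's). Camera axes: x right, y down, z forward; pixel columns grow to the right and rows downward; lengths in m; the calibration is good to about 2 mm. The wrist camera is an equidistant fisheye: a pixel r from the principal point sees the ray r / f radians off the axis. A picture is of the moment at which its call begins: read the wrist's pose just before it. camera_params takes no time and is no camera call.
- hand_in(): hands the job in; it is judged then, once.
Trained networks look in the newest picture that a camera, given by its name, has taken for a name from the list of things; names that differ only in an ending like _2 or _b are one class to them, and where a whole thing is asked for, a point or a joint stands for the part that bears it (a point fixed in the world has none). Each returns a list of dicts, best first, with "score" (0 to 1); they miss things now and then, are a little off and sometimes report something else, mostly with a low value. They report only what shows in the picture. A call takes as long as a camera call.
- finder.spot_in(camera, target): "at" ([x, y, z] in m, in the coordinates of the camera as it stood for that picture, good to about 4 mm: the middle of the surface that is visible of it).
The state is a dict: "time": time; "joint_positions": joint angles; "dq": joint speeds; "effort": joint torques, N m; "tool_pos": TCP position; "orientation": TCP orientation; "ft_force": force on the tool from outside, world axes, zero at the start; "ft_torque": the same for the moment, N m; "finger_gap": finger opening in m; "finger_force": force on a finger pad.
Only numpy, scipy, OpenCV 4.12 (cv2) and the standard library are available. Lean on these libraries where they do the work, as an engineer would, in place of code of your own. Each camera call takes 0.05 s, during which the arm holds its last target. There are 200 camera calls.

## Task

Two identical drill kits stand on the bench; one is already locked, the other still has its stout drill standing proud and its stop pin up. On the unlocked kit, press the stout drill fully home with the closed fingertips, then push the keeper slide by its upright tab all the way to its end stop and let go, so that it springs back and is caught by the stop pin at mid position. Only push, without gripping or ramming; leave the locked kit and everything else on the bench where it is.

Things in the scene. Friction and masses are not known exactly. Their poses are not given: they have to be found in the camera images.
- kit_a: The unlocked drill kit, fixed to the bench. Origin: centre of its underside; z up, y along its length = the way the slide is pushed, x across. Black base 110 (x) x 220 (y) x 30 mm. White block at x -2 to 48, y -60 to 80, top 48 mm up, with two rows of thin burs (tops below 70 mm) at x 12.5 and 27.5, y -45 to 22 mm, and one stout drill. Keeper slide along x = -30 mm.
- tab_a (a point): Unlocked kit: middle of the top edge of the push tab on its pushed face, which looks to kit -y. The tab is an upright steel plate 30 mm wide (x), 6 mm thick (y), top 78 mm above the bench, face free down to 40 mm. At rest this point is at kit x -30, y -78 mm; the black base (top 30 mm) reaches 32 mm farther to -y.
- slide_a (a joint): Unlocked kit: keeper slide's travel to kit +y, m. 0 = rest (spring about 3 N), 0.040 = end stop (spring about 6 N). Let go from beyond 0.020 it springs back in half a second and is caught by the stop pin at about 0.020, mid position; let go earlier it returns to 0. While the stout drill stands over 3 mm proud it blocks the slide at about 0.011.
- pin_a (a joint): Unlocked kit: stop pin, m. 0 = up, resting on the slide (head 14 mm above the bridge at its top); 0.006 = dropped. It drops by its own spring when the slide passes 0.020.
- pinhead_a (a point): Unlocked kit: middle of the top of the stop pin's round head (18 mm across), which stands through an aluminium bridge over the slide (x -52 to -8, y 40 to 60, top 60 mm up); kit x -30, y 50 mm, 74 mm above the bench when up, 68 mm when dropped.
- drilltop_a (a point): Unlocked kit: middle of the flat top of the stout drill's head (12 mm across, 10 mm tall), kit x 29, y 55 mm; 85 mm above the bench when fully home, 93 to 99 mm at the start.
- drill_a (a joint): Unlocked kit: how far the stout drill is pressed in, m: 0 = 14 mm proud, 0.014 = fully home on a hard stop. Moves straight down, stays where it is left; friction about 4 N.
- kit_b: The other drill kit, of the same build, already locked: drill home, pin dropped, slide at mid position; same size and axes as the unlocked kit. Origin at the centre of its underside.
- slide_b (a joint): Locked kit: travel of its keeper slide, m; caught at 0.020.
- drill_b (a joint): Locked kit: how far its stout drill is pressed in, m; home at 0.014.
- dish: Bystander: small open steel bowl, 64 mm across, 28 mm tall, between the kits. Origin at the centre of its underside.
- jar: Bystander: small lidded jar, 44 mm across, 55 mm tall, between the kits, nearer the robot. Origin at the centre of its underside.
- wash_bottle: Bystander: white bottle with a blue cap, 64 mm across, 150 mm tall, beyond the kits. Origin at the centre of its underside.
- torque_wrench: Bystander: steel wrench lying flat, 130 mm long, at the left-hand side. Origin under its middle.
- driver: Bystander: grey-handled screwdriver lying flat, 130 mm long, beyond the kits. Origin under its middle.
- carton: Bystander: cardboard carton 60 x 90 x 45 mm, beyond the kits. Origin at the centre of its underside.
- cup: Bystander: white plastic cup, 66 mm across, 75 mm tall, at the right-hand side. Origin at the centre of its underside.

How it is judged:
By the outcome, as a careful person would: the job done as asked, in the order asked, and still so for the second after the job is handed in, with the robot touching nothing.
It also fails if it takes over 38 s, if anything falls off the work surface, if the arm or the gripper's body presses on something with over 40 N, if the wrist force passes 120 N, or if a joint passes its speed limit or range.

## Working session

There is one attempt and no reset: what is moved stays moved. The work goes in short steps, Python scripts to look and compute and a tool call to move; the robot and the scene stay as the last step left them, time stands still between calls to the robot, and variables do not carry over. Pictures are saved under pics/ and viewed, at most 10 in all, crops included, and the job is handed in when it is done.

Besides the shell and the picture viewer there is one more tool, called after "Call:" as name(argument=value, ...) on one line, values as JSON. servo_tool: Moves the arm, as the interface text tells. Its arguments: {"type":"object","properties":{"offset":{"type":"array"},"turn":{"type":"array"},"hand":{"type":"array"},"newtons":{"type":"number"}},"required":["offset","turn","hand"]}

```bash
mkdir -p pics
cat > h.py <<'E'
import numpy as np, cv2
from station import robot, optics, hand_in, finder
from scipy.spatial.transform import Rotation as Rn
def cam(n):
    p=optics.camera_params(n); f=210/np.tan(np.radians(p['fovy'])/2); return p,f
def toworld(n,c,obs=None):
    p,f=cam(n); c=np.array(c)
    if n=='wrist':
        T=np.array(p['T_tool_cam']); t=T[:3,:3]@c+T[:3,3]
        return Rn.from_quat(obs['orientation']).apply(t)+obs['tool_pos']
    return np.array(p['R']).T@(c-np.array(p['t']))
def proj(n,X):
    p,f=cam(n); c=np.array(p['R'])@X+np.array(p['t']); return c[:2]/c[2]*f+[p['cx'],p['cy']]
E
python3 - <<'E'
from h import *
o=robot.get_obs(); print(o['time'],o['tool_pos'],o['orientation'])
ims=[]
for n in ['scene','side','wrist']:
    im=optics.grab_frame(n); cv2.imwrite(f'pics/{n}0.png',im[:,:,::-1])
    for t in ['kit_a','tab_a','pinhead_a','drilltop_a']:
        for r in finder.spot_in(n,t)[:4]: print(n,t,round(r['score'],2),toworld(n,r['at'],o).round(4))
print(robot.get_obs()['time'])
for n in ['scene','side','wrist']: print(optics.camera_params(n))
E
```

```text
0.0 [6.24759766e-01 3.80634398e-05 2.30716997e-01] [ 7.07115393e-01  7.07097936e-01 -3.59791872e-04 -4.47143428e-04]
scene kit_a 0.79 [0.5806 0.2355 0.036 ]
scene kit_a 0.64 [ 0.5391 -0.177   0.0356]
scene tab_a 0.54 [ 0.4756 -0.2823  0.0435]
scene pinhead_a 0.26 [0.581  0.2369 0.0352]
scene drilltop_a 0.48 [ 0.5623 -0.1807  0.0667]
side kit_a 0.92 [ 0.4967 -0.2565  0.0295]
side kit_a 0.71 [0.5296 0.172  0.0318]
side tab_a 0.98 [ 0.4753 -0.2809  0.0408]
side pinhead_a 0.44 [ 0.5039 -0.171   0.0714]
side pinhead_a 0.22 [0.7433 0.1648 0.0174]
side drilltop_a 0.55 [ 0.5563 -0.1905  0.0694]
wrist kit_a 0.95 [0.558  0.1485 0.029 ]
wrist kit_a 0.8 [ 0.5443 -0.1612  0.0312]
0.75
{'fovy': 56.77622043059787, 'cx': 285.5011312335949, 'cy': 210.34270178198798, 'R': array([[-0.68417992,  0.72907412, -0.01867549],
       [ 0.39615247,  0.3500149 , -0.84885381],
       [-0.61234064, -0.58816707, -0.52829768]]), 't': array([ 0.39020372, -0.15399726,  1.41050202])}
{'fovy': 47.284666362794056, 'cx': 283.1705754115087, 'cy': 214.27173234341168, 'R': array([[ 0.76402522, -0.64506336,  0.01259879],
       [-0.34426825, -0.4241174 , -0.83761793],
       [ 0.54566001,  0.63562386, -0.54611122]]), 't': array([-0.44239802,  0.27994035,  1.03335703])}
{'fovy': 65.70646984690485, 'cx': 281.44714456671124, 'cy': 207.4269827794437, 'T_tool_cam': array([[-1.94581234e-04, -9.66083928e-01, -2.58228207e-01,
         6.49377244e-02],
       [ 9.99999843e-01, -3.23733581e-04,  4.57628574e-04,
         5.69110502e-04],
       [-5.25704753e-04, -2.58228078e-01,  9.66083839e-01,
        -1.42628188e-01],
       [ 0.00000000e+00,  0.00000000e+00,  0.00000000e+00,
         1.00000000e+00]])}
```

View pics/scene0.png

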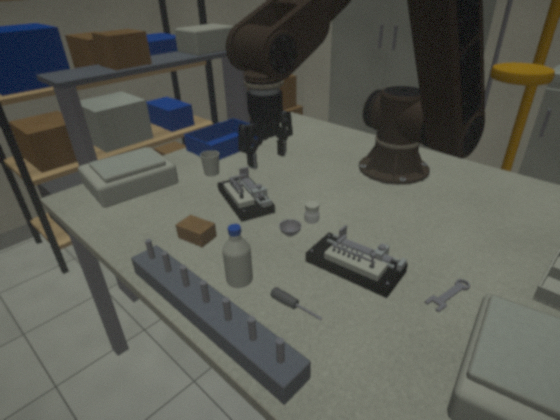

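View pics/side0.png

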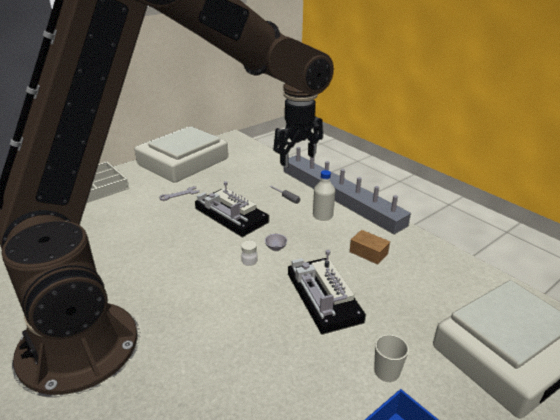

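View pics/wrist0.png

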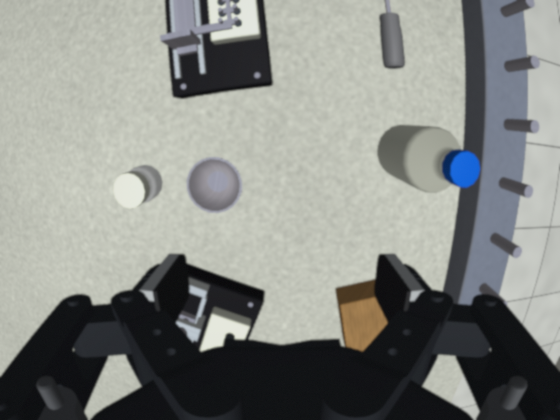

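The scene view has one kit at about (245,197), on the robot's right, and one at (357,262), on its left. The bowl, jar and bottle stand between and beyond them. I need enlarged crops to tell which kit is unlocked.

Run:
```python
import cv2,numpy as np
s=cv2.imread('pics/scene0.png');d=cv2.imread('pics/side0.png')
c=lambda i,x,y:cv2.convertScaleAbs(cv2.resize(i[y:y+75,x:x+100],(400,300),interpolation=cv2.INTER_CUBIC),alpha=1.5)
cv2.imwrite('pics/m.png',np.vstack([np.hstack([c(s,200,155),c(s,308,222)]),np.hstack([c(d,278,248),c(d,185,172)])]))
```

```text
(no output)
```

View pics/m.png

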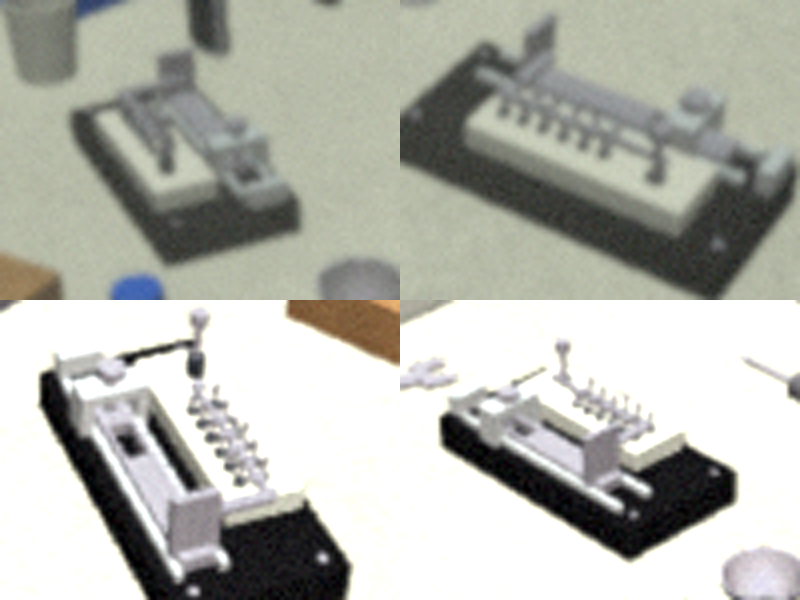

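In the crops, the right-hand kit has the dark shank of its drill showing and its tab at the rail end, so it looks unlocked. I'll move above it with the fingers shut and check from near.

Call:
servo_tool(offset=[[-5, -2, 0], [-10, -4, 0], [-15, -6, 0], [-20, -8, 0], [-25, -10, 0], [-28, -10.5, 0], [-28, -10.5, 0], [-28, -10.5, 0], [-28, -10.5, 0]], turn=[[0, 0, 3], [0, 0, 6], [0, 0, 9], [0, 0, 12], [0, 0, 15], [0, 0, 15], [0, 0, 15], [0, 0, 15], [0, 0, 15]], hand=[0, 0, 0, 0, 0, 0, 0, 0, 0])

```text
time: 1.65
tool_pos: [0.5202, -0.2793, 0.2313]
orientation: [0.793, 0.609, 0.0, -0.0]
ft_force: [-0.2, -0.1, -0.5]
finger_gap: 0.0001
finger_force: 0.0
```

Run:
```python
from h import *
o=robot.get_obs(); print(o['time'],o['tool_pos'],o['orientation'],o['finger_gap'])
for n in ['wrist','side','scene']:
    im=optics.grab_frame(n); cv2.imwrite(f'pics/{n}1.png',im[:,:,::-1])
    if n=='wrist': big=cv2.convertScaleAbs(cv2.resize(im[:,:,::-1],(800,600),interpolation=cv2.INTER_CUBIC),alpha=1.3); cv2.imwrite('pics/w1b.png',big); np.save('o1.npy',np.r_[o['tool_pos'],o['orientation']])
    for t in ['kit_a','tab_a','pinhead_a','drilltop_a']:
        for r in finder.spot_in(n,t)[:3]: print(n,t,round(r['score'],2),toworld(n,r['at'],o).round(4))
```

```text
1.65 [ 0.52018254 -0.27926064  0.23129552] [ 7.93201439e-01  6.08959326e-01  8.48954079e-05 -1.02821293e-04] 6.066932127416666e-05
wrist kit_a 0.3 [ 0.4831 -0.258   0.0336]
wrist tab_a 0.83 [ 0.4808 -0.2605  0.0441]
wrist tab_a 0.74 [ 0.5009 -0.1722  0.073 ]
wrist pinhead_a 0.58 [ 0.5051 -0.1704  0.0745]
wrist drilltop_a 0.72 [ 0.5597 -0.1899  0.0937]
side kit_a 0.94 [0.5299 0.1734 0.028 ]
side kit_a 0.91 [ 0.4939 -0.2571  0.0329]
side tab_a 0.91 [ 0.4764 -0.2796  0.0408]
side tab_a 0.52 [ 0.4937 -0.2546  0.0323]
side pinhead_a 0.5 [ 0.5029 -0.1718  0.074 ]
side drilltop_a 0.51 [ 0.5569 -0.191   0.0676]
scene kit_a 0.83 [0.5772 0.2376 0.036 ]
scene kit_a 0.71 [ 0.5415 -0.1788  0.0365]
scene tab_a 0.67 [ 0.4726 -0.2806  0.0455]
scene drilltop_a 0.54 [ 0.5618 -0.1825  0.0674]
```

View pics/w1b.png

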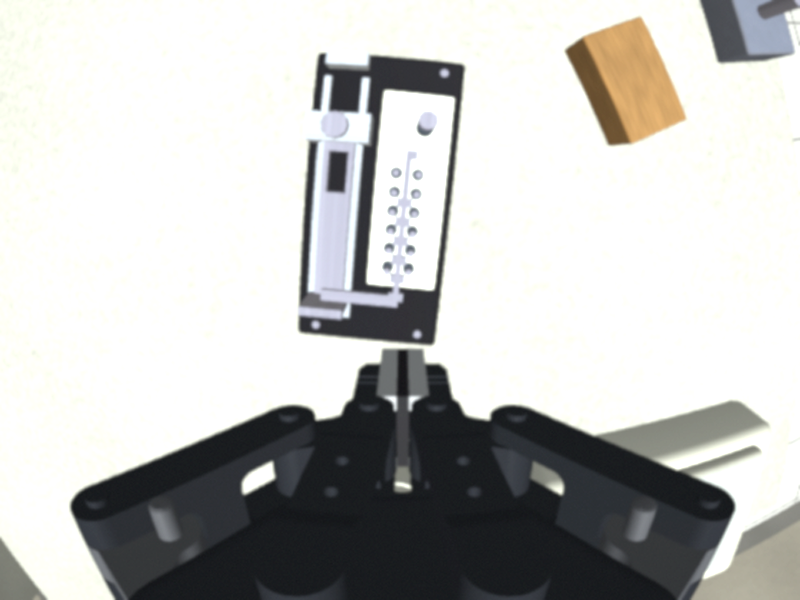

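The near view confirms the right-hand kit is unlocked. The drill at (428,121) stands proud, the tab is at (322,310) near the rail end, and the pin head is at (335,124). Next I'll fit the kit pose to the base corners and the known points.

```bash
cat >> h.py <<'E'
def wproj(X,pos,q):
    p,f=cam('wrist'); T=np.linalg.inv(np.array(p['T_tool_cam']))
    t=Rn.from_quat(q).inv().apply(np.atleast_2d(X)-pos); c=t@T[:3,:3].T+T[:3,3]
    r=np.hypot(c[:,0],c[:,1]); th=np.arctan2(r,c[:,2]); return c[:,:2]/r[:,None]*(f*th)[:,None]+[p['cx'],p['cy']]
def kit(P,k): # P mm kit
    x,y,a=k; P=np.atleast_2d(P)/1000.; c,s=np.cos(a),np.sin(a)
    return np.c_[x+c*P[:,0]-s*P[:,1],y+s*P[:,0]+c*P[:,1],P[:,2]]
E
python3 - <<'E'
from h import *
from scipy.optimize import least_squares
o=np.load('o1.npy')
P=np.array([[-55,110,30],[55,110,30],[55,-110,30],[-55,-110,30],[-2,80,48],[48,80,48],[48,-60,48],[-2,-60,48],[-30,50,74]],float)
px=np.array([[319,54],[464,66],[435,344],[299,331],[384,89],[456,97],[436,291],[366,284],[335,124]])*0.7
r=least_squares(lambda k:(wproj(kit(P,k),o[:3],o[3:])-px).ravel(),[.52,-.227,-.25])
print(r.x,np.degrees(r.x[2]),r.fun.reshape(-1,2).round(1)); k=r.x; np.save('k.npy',k)
for nm,p in dict(drill93=[29,55,93],drill99=[29,55,99],tabrest=[-30,-78,78],tabmid=[-30,-58,78],pin=[-30,50,74]).items():
    X=kit(p,k); print(nm,X.round(4),(wproj(X,o[:3],o[3:])/0.7).round(0))
E
```

```text
[ 0.51555004 -0.22999058 -0.35611667] -20.403982465827426 [[-0.8 -1.9]
 [ 1.5 -1.9]
 [ 0.2  2. ]
 [-0.7  2.1]
 [ 0.1  0.1]
 [-0.  -0.4]
 [-0.5 -0.1]
 [ 0.4  0.4]
 [-0.3 -0. ]]
drill93 [[ 0.5619 -0.1886  0.093 ]] [[429. 120.]]
drill99 [[ 0.5619 -0.1886  0.099 ]] [[430. 119.]]
tabrest [[ 0.4602 -0.2926  0.078 ]] [[320. 317.]]
tabmid [[ 0.4672 -0.2739  0.078 ]] [[322. 288.]]
pin [[ 0.5049 -0.1727  0.074 ]] [[335. 124.]]
```

The fit agrees with the networks and the sizes given: the tab is at rest and the kit is turned by -20.4°. Now I'll go over the drill and stop just above it.

Call:
servo_tool(offset=[[4, 0.7, 0], [8, 1.3, 2], [9.8, 1.6, 5], [9.8, 1.6, 8], [9.8, 1.6, 10.5], [9.8, 1.6, 12], [9.8, 1.6, 12], [9.8, 1.6, 12]], turn=[[0, 0, 2], [0, 0, 4], [0, 0, 5.4], [0, 0, 5.4], [0, 0, 5.4], [0, 0, 5.4], [0, 0, 5.4], [0, 0, 5.4]], hand=[0, 0, 0, 0, 0, 0, 0, 0])

```text
time: 3.2
tool_pos: [0.561, -0.1896, 0.1117]
orientation: [0.821, 0.571, 0.0, 0.0]
ft_force: [0.4, 0.3, -0.0]
finger_gap: -0.0002
finger_force: 0.0
```

Run:
```python
from h import *
k=np.load('k.npy'); o=robot.get_obs(); print(o['time'],o['tool_pos'],o['ft_force'])
q=o['orientation'];print(Rn.from_quat(q).as_matrix().round(4))
print('to drill, tool mm',Rn.from_quat(q).inv().apply(kit([29,55,85],k)[0]-o['tool_pos'])*1000)
out=[]
for n in ['wrist','side']:
    im=optics.grab_frame(n)[:,:,::-1]
    u=wproj(kit([29,55,93],k),o['tool_pos'],q)[0] if n=='wrist' else proj(n,kit([29,55,93],k)[0])
    print(n,u); x=int(np.clip(u[0]-50,0,460));y=int(np.clip(u[1]-75,0,270)); print(x,y)
    out.append(cv2.resize(im[y:y+150,x:x+100],(400,600),interpolation=cv2.INTER_CUBIC))
    for r in finder.spot_in(n,'drilltop_a')[:2]: print(n,round(r['score'],2),toworld(n,r['at'],o).round(4))
cv2.imwrite('pics/d2.png',cv2.convertScaleAbs(np.hstack(out),alpha=1.3))
```

```text
3.2 [ 0.56102582 -0.18960297  0.11168954] [ 0.42749578  0.26442129 -0.01100174]
[[ 3.486e-01  9.373e-01  2.000e-04]
 [ 9.373e-01 -3.486e-01 -0.000e+00]
 [ 0.000e+00  2.000e-04 -1.000e+00]]
to drill, tool mm [ 1.29141593  0.45396413 26.68962763]
wrist [281.04820883 245.12354572]
231 170
wrist 0.91 [ 0.5636 -0.1858  0.0628]
side [328.17853172 250.60403016]
278 175
side 0.63 [ 0.5586 -0.1914  0.0684]
side 0.42 [ 0.4743 -0.28    0.0406]
```

View pics/d2.png

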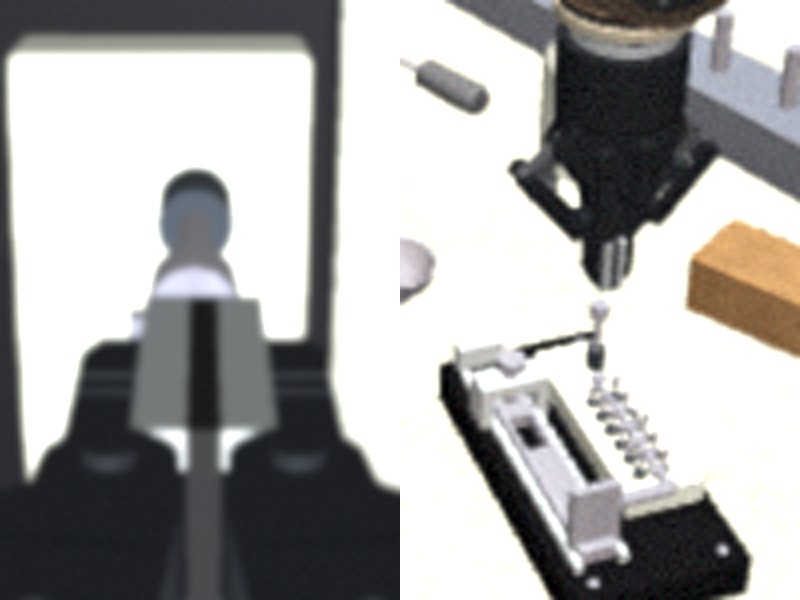

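The shut tips are centred over the drill head, within about 1 mm in the left crop. I'll press down slowly.

Call:
servo_tool(offset=[[0.1, 0, 0.5], [0.1, 0, 1.0], [0.1, 0, 1.2], [0.1, 0, 1.35], [0.1, 0, 1.5], [0.1, 0, 1.65], [0.1, 0, 1.8], [0.1, 0, 1.95], [0.1, 0, 2.1], [0.1, 0, 2.25], [0.1, 0, 2.4], [0.1, 0, 2.5]], turn=[[0, 0, 0], [0, 0, 0], [0, 0, 0], [0, 0, 0], [0, 0, 0], [0, 0, 0], [0, 0, 0], [0, 0, 0], [0, 0, 0], [0, 0, 0], [0, 0, 0], [0, 0, 0]], hand=[0, 0, 0, 0, 0, 0, 0, 0, 0, 0, 0, 0])

```text
time: 4.6
tool_pos: [0.5612, -0.1885, 0.0862]
orientation: [0.821, 0.571, 0.0, 0.0]
ft_force: [-0.9, -0.4, 3.8]
finger_gap: 0.0001
finger_force: 1.9
```

Call:
servo_tool(offset=[[0, 0, 0.06], [0, 0, 0.12], [0, 0, 0.16], [0, 0, 0.16]], turn=[[0, 0, 0], [0, 0, 0], [0, 0, 0], [0, 0, 0]], hand=[0, 0, 0, 0])

```text
time: 5.0
tool_pos: [0.5613, -0.1886, 0.085]
orientation: [0.821, 0.571, 0.0, 0.0]
ft_force: [-1.7, 0.4, 6.0]
finger_gap: -0.0003
finger_force: 3.3
```

Call:
servo_tool(offset=[[0, 0, 0.04], [0, 0, 0.08], [0, 0, 0.1], [0, 0, 0.1]], turn=[[0, 0, 0], [0, 0, 0], [0, 0, 0], [0, 0, 0]], hand=[0, 0, 0, 0])

```text
time: 5.4
tool_pos: [0.5615, -0.1886, 0.0848]
orientation: [0.821, 0.571, 0.0, 0.001]
ft_force: [-3.1, 0.8, 14.6]
finger_gap: 0.0001
finger_force: 7.4
```

The tips are on the hard stop: the height held at 0.085 while the force rose to 15 N. Now I'll retract and go in behind the tab on its -y side.

Call:
servo_tool(offset=[[0, 0, -1], [0, 0, -4], [-2, -0.7, -6], [-6, -2.1, -6], [-10.5, -3.6, -6], [-14.5, -5, -6], [-17, -5.9, -6], [-17, -5.9, -6], [-17, -5.9, -3], [-17, -5.9, 0], [-17, -5.9, 2], [-17, -5.9, 2.9], [-17, -5.9, 2.9]], turn=[[0, 0, 0], [0, 0, 0], [0, 0, 0], [0, 0, 0], [0, 0, 0], [0, 0, 0], [0, 0, 0], [0, 0, 0], [0, 0, 0], [0, 0, 0], [0, 0, 0], [0, 0, 0], [0, 0, 0]], hand=[0, 0, 0, 0, 0, 0, 0, 0, 0, 0, 0, 0, 0])

```text
time: 6.7
tool_pos: [0.4467, -0.3266, 0.0539]
orientation: [0.821, 0.571, -0.0, -0.001]
ft_force: [0.1, -0.1, -0.3]
finger_gap: -0.0
finger_force: 0.0
```

Run:
```python
from h import *
k=np.load('k.npy'); o=robot.get_obs(); print(o['time'],o['tool_pos'],o['ft_force'])
q=o['orientation']; R=Rn.from_quat(q)
print('to tab top point, tool mm',R.inv().apply(kit([-30,-78,78],k)[0]-o['tool_pos'])*1000)
out=[]
for n in ['wrist','side']:
    im=optics.grab_frame(n)[:,:,::-1]
    X=kit([-30,-78,78],k) if n=='wrist' else kit([0,0,60],k)
    u=wproj(X,o['tool_pos'],q)[0] if n=='wrist' else proj(n,X[0])
    x=int(np.clip(u[0]-50,0,460));y=int(np.clip(u[1]-75,0,270)); print(n,u,x,y)
    out.append(cv2.resize(im[y:y+150,x:x+100],(400,600),interpolation=cv2.INTER_CUBIC))
cv2.imwrite('pics/t3.png',cv2.convertScaleAbs(np.hstack(out),alpha=1.3))
```

```text
6.7 [ 0.44670271 -0.32662077  0.05387832] [ 0.14497798 -0.0851876  -0.25281761]
to tab top point, tool mm [ 36.58963629   0.8175254  -24.09282191]
wrist [281.91013518 199.42839389] 231 124
side [325.66607673 277.51840097] 275 202
```

View pics/t3.png

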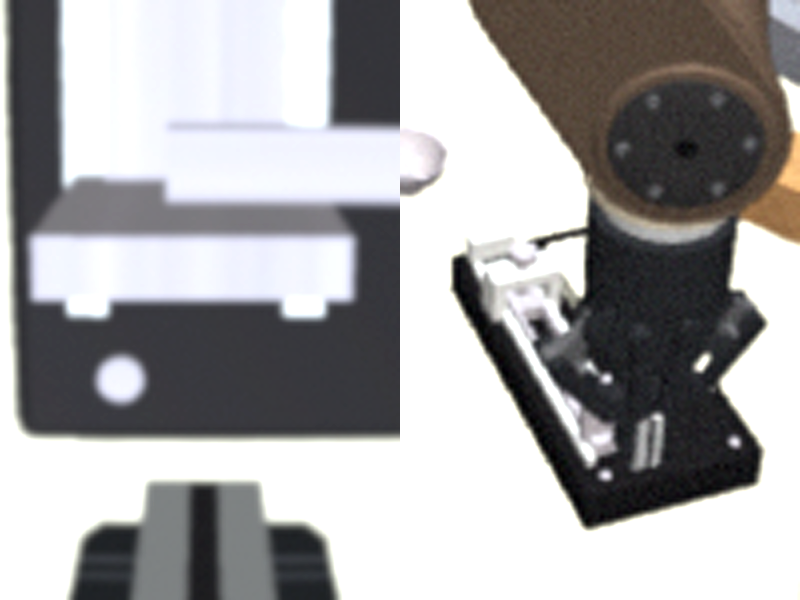

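The tab is centred in front of the tips (192 against 203 in the crop). I'll push along tool x.

Call:
servo_tool(offset=[[0.7, 0.1, 0], [1.4, 0.1, 0], [1.8, 0.1, 0], [2.1, 0.1, 0], [2.4, 0.1, 0], [2.7, 0.1, 0], [3.0, 0.1, 0], [3.4, 0.1, 0], [3.8, 0.1, 0], [4.2, 0.1, 0], [4.2, 0.1, 0]], turn=[[0, 0, 0], [0, 0, 0], [0, 0, 0], [0, 0, 0], [0, 0, 0], [0, 0, 0], [0, 0, 0], [0, 0, 0], [0, 0, 0], [0, 0, 0], [0, 0, 0]], hand=[0, 0, 0, 0, 0, 0, 0, 0, 0, 0, 0])

```text
time: 7.9
tool_pos: [0.4624, -0.2881, 0.0548]
orientation: [0.821, 0.571, 0.0, 0.0]
ft_force: [-1.2, -2.8, 2.2]
finger_gap: -0.0001
finger_force: 1.6
```

Call:
servo_tool(offset=[[0.3, 0, 0], [0.6, 0, 0], [0.9, 0, 0], [1.2, 0, 0], [1.5, 0, 0], [1.8, 0, 0], [2.0, 0, 0], [2.1, 0, 0], [2.2, 0, 0], [2.2, 0, 0]], turn=[[0, 0, 0], [0, 0, 0], [0, 0, 0], [0, 0, 0], [0, 0, 0], [0, 0, 0], [0, 0, 0], [0, 0, 0], [0, 0, 0], [0, 0, 0]], hand=[0, 0, 0, 0, 0, 0, 0, 0, 0, 0])

```text
time: 8.9
tool_pos: [0.4699, -0.268, 0.0548]
orientation: [0.821, 0.571, -0.0, 0.0]
ft_force: [-3.2, -4.4, 0.9]
finger_gap: -0.0
finger_force: 2.9
```

Call:
servo_tool(offset=[[0.1, 0, 0], [0.2, 0, 0], [0.3, 0, 0], [0.3, 0, 0]], turn=[[0, 0, 0], [0, 0, 0], [0, 0, 0], [0, 0, 0]], hand=[0, 0, 0, 0])

```text
time: 9.3
tool_pos: [0.4709, -0.2652, 0.0548]
orientation: [0.821, 0.571, -0.0, 0.0]
ft_force: [-2.6, -5.3, 0.8]
finger_gap: -0.0002
finger_force: 3.0
```

Call:
servo_tool(offset=[[0.1, 0, 0], [0.2, 0, 0], [0.3, 0, 0], [0.3, 0, 0]], turn=[[0, 0, 0], [0, 0, 0], [0, 0, 0], [0, 0, 0]], hand=[0, 0, 0, 0])

```text
time: 9.7
tool_pos: [0.4712, -0.2648, 0.055]
orientation: [0.821, 0.571, -0.001, 0.001]
ft_force: [-15.1, -25.1, 3.1]
finger_gap: -0.0001
finger_force: 14.6
```

The end stop is reached: the motion stopped and the force rose to 29 N. I'll let go by backing off quickly, then wait, raise and look.

Call:
servo_tool(offset=[[-2, 0, 0], [-5, 0, 0], [-7.5, 0, 0], [-7.5, 0, 0], [-7.5, 0, -3], [-7.5, 0, -7], [-7.5, 0, -12], [-7.5, 0, -16], [-7.5, 0, -18], [-7.5, 0, -18], [-7.5, 0, -18]], turn=[[0, 0, 0], [0, 0, 0], [0, 0, 0], [0, 0, 0], [0, 0, 0], [0, 0, 0], [0, 0, 0], [0, 0, 0], [0, 0, 0], [0, 0, 0], [0, 0, 0]], hand=[0, 0, 0, 0, 0, 0, 0, 0, 0, 0, 0])

```text
time: 10.8
tool_pos: [0.4458, -0.3315, 0.2342]
orientation: [0.821, 0.571, 0.0, -0.0]
ft_force: [-0.3, 0.5, -0.5]
finger_gap: 0.0002
finger_force: 0.0
```

Run:
```python
from h import *
k=np.load('k.npy'); o=robot.get_obs(); print(o['time'],o['tool_pos'],o['ft_force'])
im=optics.grab_frame('wrist')[:,:,::-1]
cv2.imwrite('pics/w4.png',cv2.convertScaleAbs(cv2.resize(im,(800,600),interpolation=cv2.INTER_CUBIC),alpha=1.2))
for nm,p in dict(d85=[29,55,85],d93=[29,55,93],rest=[-30,-78,78],mid=[-30,-58,78],end=[-30,-38,78],pin74=[-30,50,74],pin68=[-30,50,68]).items():
    print(nm,(wproj(kit(p,k),o['tool_pos'],o['orientation'])/0.7).round(0))
```

```text
10.8 [ 0.44581435 -0.33154009  0.23423021] [-0.27996195  0.50376941 -0.47134261]
d85 [[494.  12.]]
d93 [[496.   8.]]
rest [[401. 212.]]
mid [[401. 181.]]
end [[401. 150.]]
pin74 [[401.  21.]]
pin68 [[401.  24.]]
```

View pics/w4.png

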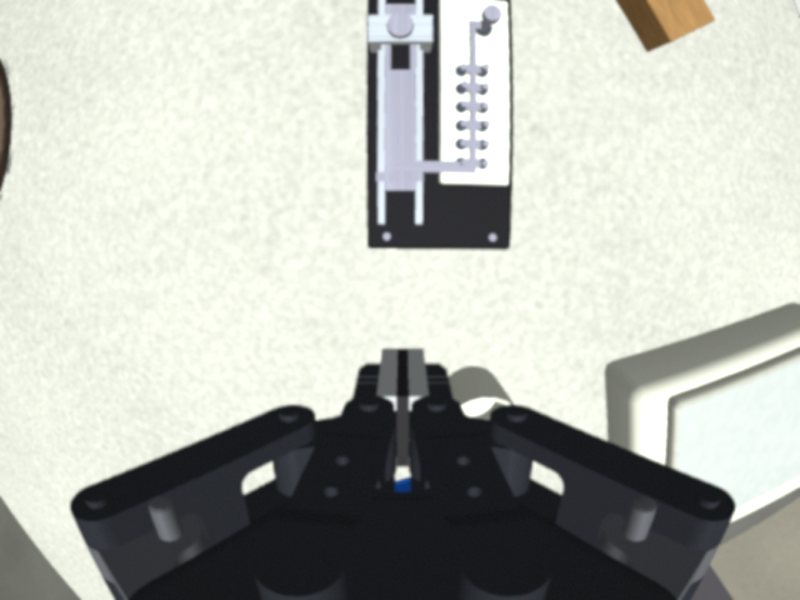

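The tab face is at about (400,183), where I predicted mid position (181; rest would be 212). The drill top at (491,14) matches home, the keeper bar is under its head, and the robot is clear of everything.

```bash
python3 -c "
from station import hand_in
print(hand_in())"
```

```text
the job is handed in; nothing more can be done
None
```

I pressed the stout drill home, pushed the slide to its end stop and let go; the last picture shows it caught at mid position, and the job is handed in (about 11 s on the robot's clock).

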